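# Fetch the lidded glass dish from behind the condiments

### The arm

A 7-joint arm with a two-finger parallel gripper is mounted at the origin on the work surface. World frame = base frame: x ahead of the robot, y to its left, z up, the work surface at z = 0. Lengths are in m, angles in rad, forces in N, time in s.
With the tool pointing down it reaches from about 0.425 to 0.925 m from the base axis. Payload 6.8 kg.
Tool frame: the origin (TCP) lies between the finger pads, 19 mm behind the fingertips; this is the grasp point; z points along the fingers, y is the direction in which the jaws open and shut (so a half turn about z gives the same grasp; the last joint's range is limited). The gripper opens to 85 mm and grips with 20 to 120 N. Pads are 22 mm wide; open, the fingers measure 114 mm over their backs; the gripper's body (76 mm by 85 mm) begins 54 mm behind the grasp point. The pads swing forward as they close: fully open they stand 13 mm farther back than shut.
Start: joints at [1.065, 0.477, 0.022, 1.555, -0.011, 1.109, -0.083], TCP at [0.261, -0.622, 0.25] pointing down, gripper open.
Joint ranges: [-2.96, 2.96], [-0.34, 2.1], [-1.41, 1.46], [0.24, 2.44], [-1.37, 4.51], [0.17, 1.92], [-2.96, 2.96]. Speed limits (rad/s): [2.39, 2.39, 3.14, 3.14, 3.14, 3.14, 3.14].

### API

Orientations are given as a unit quaternion [w, x, y, z].
In Python, from station import bot gives the robot as it stands. The module is installed in compiled form; this text tells all that it offers.
- The arm moves only by the tool drive_tool, never from a script. Its argument "series" is one flat list of numbers, 7 for each row, row after row: the opening, from -1 (shut) to 1 (fully open), then the shift along the tool's x, y, z in mm, then the turn, a rotation vector about the tool's x, y, z in rad. In form: [jaw, x, y, z, wx, wy, wz, jaw, x, y, z, wx, wy, wz, ...]. A call has 1 to 12 rows; each row shifts and turns the commanded pose from where the row before left it, along the tool's axes as they then stand; what a row does not reach is not made up. A row lasts 1/8 s, in which the tool goes at most 62.5 mm and 10.7 degrees, less where a joint would pass 70% of its speed; a pose out of reach is approached as far as the arm can. A call with a gripper value outside its range is refused whole. The fingers move at their own pace and stop on an object; "force" is the grip in N (left out, the last holds). Time passes only in rows, so rows that do not move let the fingers close. It gives the time, the measured TCP pose, the force and the opening at its end, in the units of the state.
- bot.get_obs(): the state, without advancing time (a new reading comes with each control period).
- bot.read_camera(name): name is "scene" or "top" or "wrist"; returns a dict with "pixels" (480x640x3 uint8, blue, green, red), "camera_matrix" (3x3 intrinsics, pixels), "rvec" (rotation vector, rad) and "tvec" (3), from world to camera coordinates, as OpenCV has them. Camera axes: x right, y down, z forward; pixel columns grow to the right and rows downward; lengths in m; the calibration is good to about 2 mm. The wrist camera is an equidistant fisheye: a pixel r from the principal point sees the ray r / f radians off the axis. A picture is of the moment at which its call begins. There is no depth.
- bot.hand_in(): hands the job in, once; it reports no verdict.
The state is a dict: "t": time; "q": joint angles; "joint_vel": joint speeds; "joint_torque": joint torques, N m; "eef_pos": TCP position; "tool_rot": TCP orientation; "contact_force": force on the tool from outside, world axes, zero at the start; "torque": the same for the moment, N m; "gripper_width": opening from 0.0 (shut) to 1.0 (fully open).
Only numpy, scipy, OpenCV 4.12 (cv2) and the standard library are available. Lean on these libraries where they do the work, as an engineer would, in place of code of your own. Each camera call takes 0.05 s, during which the arm holds its last target. There are 200 camera calls.

### The job

The small glass dish with the blue lid is boxed in on the metal tray by the sauce bottle, the pepper mill and the steel drip cup: first stand all three on the orange side mat, leaving the dish where it is until they are out of the way, then set the dish down gently in the middle of the wooden serving board. Once the dish is there, put the bottle, the mill and the cup back, each centred on the coaster it came from (green bottle on green, wooden mill on brown, steel cup on yellow). Keep everything upright.

Things in the scene. Friction and masses are not known exactly. Their poses are not given: they have to be found in the camera images.
- sauce_bottle: Green plastic squeeze bottle, loose, about 0.3 kg, 118 mm tall: straight round body of 54 mm diameter up to 92 mm, then a shoulder and a thin nozzle. Origin: centre of its underside; z up. At the start it stands on the green coaster. Grip the body from above with the TCP about 75 mm above its underside.
- pepper_mill: Wooden pepper mill, loose, about 0.25 kg, 115 mm tall: 54 mm foot, 42 mm waist at 30 to 45 mm height, straight 50 mm diameter part from 55 to 95 mm (grip here, from above, TCP about 75 mm above the underside), 24 mm knob on top. Origin: centre of its underside; z up. At the start it stands on the brown coaster.
- drip_cup: Stainless steel drip cup, loose, about 0.2 kg, open at the top, straight round wall of 56 mm outer diameter, 3 mm thick, 100 mm tall. Origin: centre of its underside; z up. Grip across the outside from above, TCP about 75 mm above the underside. At the start it stands on the yellow coaster.
- glass_dish: Small square glass dish with clip-on blue lid, loose, about 0.3 kg, 44 mm tall. Origin: centre of its underside, z up. 60 mm wide along its y (plain sides, grip these from above, TCP about 28 mm above the underside), 66 mm along its x over the clips. Starts on the 4 mm metal tray, boxed in by the three tall things (centres about 74 mm from its own): no room for fingers until they are gone.
- coaster_green: Fixed round green coaster, 72 mm diameter, 3 mm thick, lying on the 4 mm metal tray: place of the sauce bottle. Origin: centre of its underside (tray surface), so things stand 3 mm above it; z up. The three coasters lie about 95 mm apart or more.
- coaster_brown: Fixed round dark brown wooden coaster, 72 mm diameter, 3 mm thick, on the metal tray: place of the pepper mill. Origin: centre of its underside, things stand 3 mm above it; z up.
- coaster_yellow: Fixed round yellow coaster, 72 mm diameter, 3 mm thick, on the metal tray: place of the drip cup. Origin: centre of its underside, things stand 3 mm above it; z up.
- side_mat: Fixed orange mat, the side area, 120 mm along its x, 250 mm along its y, 4 mm thick, empty at the start. Origin: centre of its underside, on the table, so things stand 4 mm above it; z up.
- board: Fixed light wooden serving board, 150 by 150 mm, 14 mm thick, with a dark square outline of 74 mm inlaid in the middle, empty at the start. Origin: centre of its underside, on the table, so things stand 14 mm above it; z up.
There are look-alikes about, which are no part of the job. Of the things that look like the drip_cup, the largest one is meant. There is more than one size of the coaster_yellow; the one meant has the size given above.

How it is judged:
By the outcome, as a careful person would: the job done as asked, in the order asked, and still so for the second after the job is handed in, with the robot touching nothing.
It also fails if it takes over 141 s, if anything falls off the work surface, if the arm or the gripper's body presses on something with over 40 N, if the wrist force passes 120 N, or if a joint passes its speed limit or range.

## Working session

There is one attempt and no reset: what is moved stays moved. The work goes in short steps, Python scripts to look and compute and a tool call to move; the robot and the scene stay as the last step left them, time stands still between calls to the robot, and variables do not carry over. Pictures are saved under pics/ and viewed, about 12 in all and at most 16, crops included, and the job is handed in when it is done.

Besides the shell and the picture viewer there is one more tool, called after "Emit:" as a command line: name --argument value ..., lists and objects as JSON in quotes. drive_tool: Moves the arm, as the interface text tells. Its arguments: {"type":"object","properties":{"series":{"type":"array"},"force":{"type":"number"}},"required":["series"]}

```bash
mkdir -p pics; cat > h.py <<'E'
import numpy as np, cv2
from station import bot
def shot(n,f,crop=None,scale=1):
    c=bot.read_camera(n); im=c["pixels"]
    np.savez('pics/'+f+'.npz',**{k:c[k] for k in("camera_matrix","rvec","tvec")})
    cv2.imwrite('pics/'+f+'_full.png',im)
    if crop: x0,y0,x1,y1=crop; im=im[y0:y1,x0:x1]
    cv2.imwrite('pics/'+f+'.png',cv2.resize(im,None,fx=scale,fy=scale,interpolation=cv2.INTER_CUBIC)); return c
def load(f): return dict(np.load('pics/'+f+'.npz'))
def ray(c,uv,z,fish=False):
    K=c["camera_matrix"];R=cv2.Rodrigues(c["rvec"])[0];t=c["tvec"].ravel()
    d=np.array([(uv[0]-K[0,2])/K[0,0],(uv[1]-K[1,2])/K[1,1],1.])
    if fish:
        r=np.hypot(d[0],d[1]); d=np.array([d[0]/r*np.sin(r),d[1]/r*np.sin(r),np.cos(r)]) if r>1e-9 else d
    d=R.T@d;o=-R.T@t
    return o+d*(z-o[2])/d[2]
def proj(c,p):
    return cv2.projectPoints(np.array(p,float).reshape(-1,3),c["rvec"],c["tvec"],c["camera_matrix"],None)[0].reshape(-1,2)
E
python3 - <<'E'
from h import *
for n in("scene","top"):
    c=shot(n,n+'0'); R=cv2.Rodrigues(c["rvec"])[0]; print(n,c["camera_matrix"][0],-R.T@c["tvec"].ravel())
print(bot.get_obs())
E
```

```text
scene [482.50353765   0.         327.11715262] [ 1.03213227 -0.64696856  0.77579254]
top [551.43684237   0.         329.06836727] [ 0.27382966 -0.10149848  1.63023414]
{'t': 0.1, 'q': array([ 1.06489854,  0.47774177,  0.02234289,  1.55636348, -0.01148429,
        1.10928399, -0.08310406]), 'joint_vel': array([-0.00188853, -0.00159931,  0.00097991, -0.00423523,  0.00127242,
        0.00083994,  0.00264584]), 'joint_torque': array([ 4.54756795e-03, -5.97758961e+01,  1.61362287e+00, -2.81955206e+01,
        1.28466095e-02,  5.04671814e-03, -2.95721463e-05]), 'eef_pos': array([ 0.26127907, -0.62183258,  0.249102  ]), 'tool_rot': array([-8.01513596e-04,  9.80282161e-01,  1.97601085e-01, -2.31089684e-04]), 'contact_force': array([-0.63505503, -1.0123844 ,  0.25850662]), 'torque': array([ 0.04657043,  0.03187681, -0.00727642]), 'gripper_width': 0.9969060547711065}
```

View pics/scene0.png

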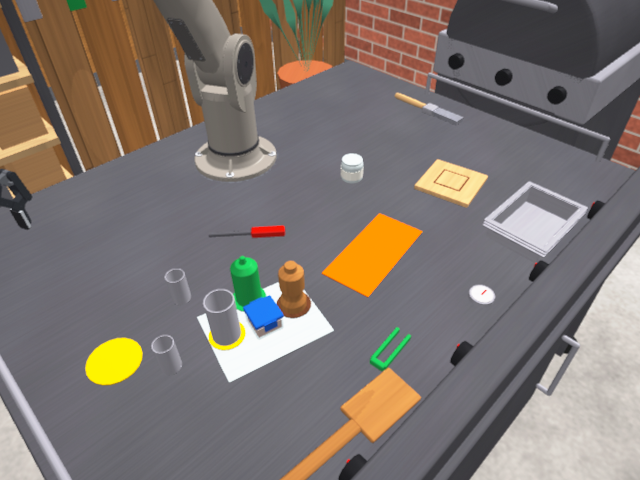

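View pics/top0.png

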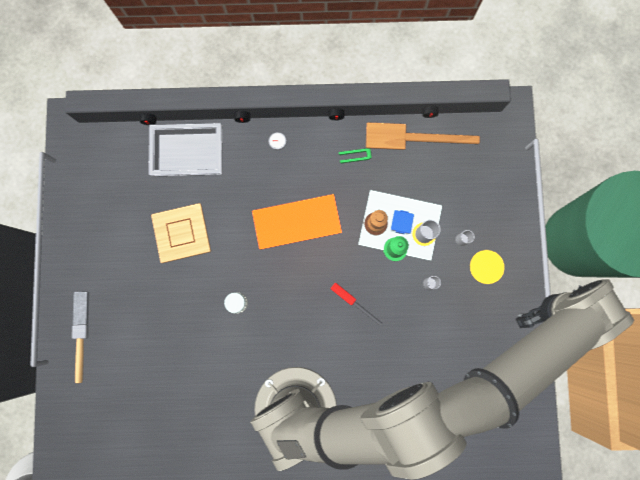

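Cup candidates in the scene picture are the tray cup at (222,320), the largest, and smaller ones at (178,287) and (167,354). Yellow discs are the one under the tray cup at (227,335) and the big one at (115,360). I choose the tray cup and the disc under it. The mat is at top (297,222) and the board at top (180,233). Next I'll check this in a close crop.

```bash
python3 - <<'E'
from h import *
s=cv2.imread('pics/scene0_full.png')[235:380,150:345]; t=cv2.imread('pics/top0_full.png')
cv2.imwrite('pics/c1.png',cv2.resize(s,None,fx=4,fy=4,interpolation=cv2.INTER_CUBIC))
cv2.imwrite('pics/c2.png',cv2.resize(t[180:270,350:480],None,fx=6,fy=6,interpolation=cv2.INTER_CUBIC))
c=load('top0')
def quad(m):
    n=max(cv2.findContours(m.astype(np.uint8),cv2.RETR_EXTERNAL,cv2.CHAIN_APPROX_NONE)[0],key=cv2.contourArea)
    return n
hsv=cv2.cvtColor(t,cv2.COLOR_BGR2HSV)
for nm,lo,hi,z,(x0,y0,x1,y1) in [('mat',(8,200,150),(22,255,255),.004,(240,180,350,260)),('board',(8,40,120),(30,255,255),.014,(140,195,220,270)),('tray',(0,0,200),(180,40,255),.004,(350,180,450,270)),('lid',(105,120,60),(130,255,255),.048,(380,200,425,245)),('yel',(25,200,150),(35,255,255),.003,(460,240,520,290)),
 ('mill',(5,120,30),(18,255,255),.1,(350,190,400,245)),('bot',(50,120,30),(80,255,255),.09,(370,220,420,270))]:
    m=np.zeros(t.shape[:2],np.uint8); m[y0:y1,x0:x1]=cv2.inRange(hsv,lo,hi)[y0:y1,x0:x1]
    n=quad(m); P=np.array([ray(c,p[0],z)[:2] for p in n],np.float32)
    print(nm,cv2.minAreaRect(n)[0],np.round(cv2.minAreaRect(P)[0],4),np.round(cv2.minAreaRect(P)[1],4),cv2.minAreaRect(P)[2],np.round(cv2.boxPoints(cv2.minAreaRect(P)),3).tolist())
E
```

```text
mat (266.0, 211.0) [0.5734 0.0768] [0.012  0.0122] 89.2094955444336 [[0.5669999718666077, 0.07100000232458115], [0.5789999961853027, 0.07100000232458115], [0.5799999833106995, 0.08299999684095383], [0.5669999718666077, 0.08299999684095383]]
board (180.1411590576172, 232.63528442382812) [0.514  0.3299] [0.1532 0.1531] 11.793678283691406 [[0.4230000078678131, 0.3889999985694885], [0.45500001311302185, 0.23899999260902405], [0.6050000190734863, 0.2709999978542328], [0.5730000138282776, 0.42100000381469727]]
tray (400.1579895019531, 224.77346801757812) [ 0.5215 -0.3221] [0.2213 0.1696] 75.90525817871094 [[0.41200000047683716, -0.4090000092983246], [0.5770000219345093, -0.44999998807907104], [0.6309999823570251, -0.23499999940395355], [0.4659999907016754, -0.1940000057220459]]
lid (402.0000305175781, 221.5) [ 0.5235 -0.3226] [0.0564 0.0655] 76.44830322265625 [[0.48500001430511475, -0.34200000762939453], [0.5490000247955322, -0.3580000102519989], [0.5619999766349792, -0.30300000309944153], [0.49799999594688416, -0.2879999876022339]]Traceback (most recent call last):
  File "<stdin>", line 13, in <module>
  File "<stdin>", line 7, in quad
ValueError: max() iterable argument is empty
```

View pics/c1.png

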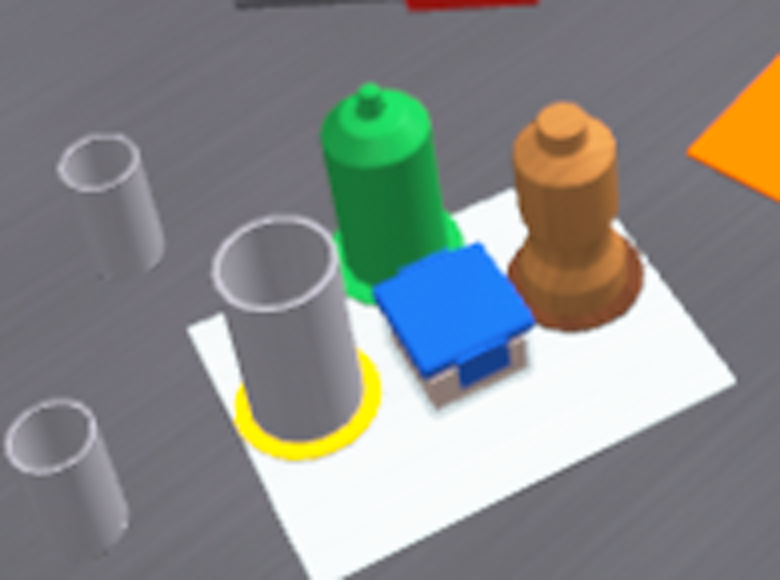

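View pics/c2.png

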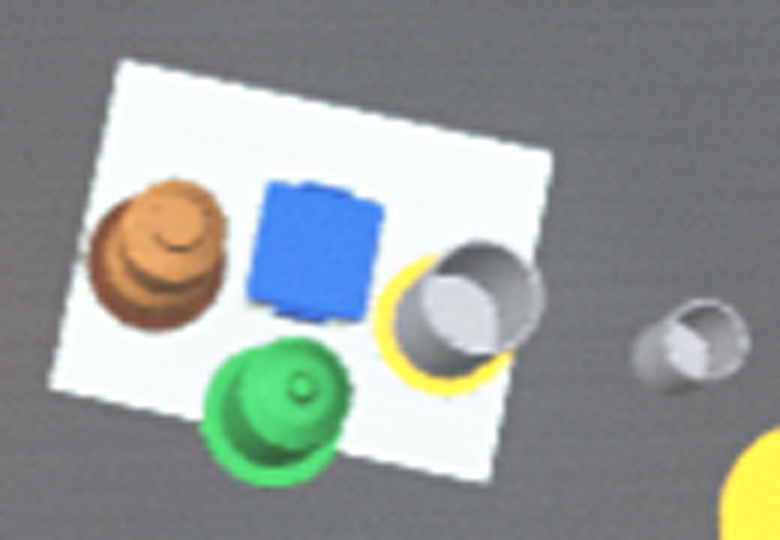

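The crops confirm it: the largest cup stands on the 72 mm yellow disc on the tray, and the dish's clips face roughly along ±x (top and bottom of the c2 crop). Now I'll fit the coaster circles and the mat.

```bash
python3 - <<'E'
from h import *
t=cv2.imread('pics/top0_full.png'); c=load('top0'); s=load('scene0')
U=lambda p:((p[0]+.5)/6-.5+350,(p[1]+.5)/6-.5+180)
for n,p,z,q,zt in [('brown',(161,258),.007,(180,230),.122),('yellow',(447,322),.007,(487,296),.107),('green',(276,415),.007,(304,387),.125)]:
    print(n,np.round(ray(c,U(p),z)[:2],4),'top',np.round(ray(c,U(q),zt)[:2],4))
V=lambda p:((p[0]+.5)/4-.5+150,(p[1]+.5)/4-.5+235)
print('scene tops: mill',ray(s,V((562,116)),.122)[:2],'cup',ray(s,V((276,262)),.107)[:2],'bot',ray(s,V((370,92)),.125)[:2])
m=((t[:,:,2]>200)&(t[:,:,1]>110)&(t[:,:,1]<180)&(t[:,:,0]<80)).astype(np.uint8); m[:, :245]=0; m[:,350:]=0
n=max(cv2.findContours(m,0,1)[0],key=cv2.contourArea)
P=np.array([ray(c,p[0],.004)[:2] for p in n],np.float32); r=cv2.minAreaRect(P); print('mat',r,cv2.boxPoints(r))
o=bot.get_obs();print(o['eef_pos'])
w=shot('wrist','w0');R=cv2.Rodrigues(w["rvec"])[0];print(-R.T@w["tvec"].ravel(),R.round(2),w["camera_matrix"])
E
```

```text
brown [ 0.5288 -0.2519] top [ 0.5235 -0.2505]
yellow [ 0.4928 -0.3923] top [ 0.491  -0.3936]
green [ 0.4488 -0.3056] top [ 0.4486 -0.3042]
scene tops: mill [ 0.52944428 -0.24916376] cup [ 0.49526252 -0.39126321] bot [ 0.45496009 -0.30494571]
mat ((0.5401367545127869, -0.013442084193229675), (0.11985381692647934, 0.2486916482448578), 10.107930183410645) [[ 0.45931694  0.09845641]
 [ 0.502963   -0.14637527]
 [ 0.62095654 -0.12534058]
 [ 0.5773105   0.1194911 ]]
[ 0.26127907 -0.62183258  0.249102  ]
[ 0.33431593 -0.59145144  0.37415064] [[ 0.39 -0.92 -0.  ]
 [-0.88 -0.37  0.31]
 [-0.28 -0.12 -0.95]] [[371.64829954   0.         316.10581861]
 [  0.         371.64829954 236.81579424]
 [  0.           0.           1.        ]]
```

Emit:
drive_tool --series '[1, 0, 0, 0, 0, 0, 0.16, 1, 0, 0, 0, 0, 0, 0.16, 1, 0, 0, 0, 0, 0, 0.16, 1, 0, 0, 0, 0, 0, 0.16, 1, 10, -30, 0, 0, 0, 0, 1, 14, -48, 0, 0, 0, 0, 1, 15, -50, 0, 0, 0, 0, 1, 15, -50, 0, 0, 0, 0, 1, 15, -50, 0, 0, 0, 0, 1, 15, -50, 0, 0, 0, 0, 1, 14, -48, 0, 0, 0, 0, 1, 8, -27, 0, 0, 0, 0]' --force 40

```text
t: 1.65
eef_pos: [0.4504, -0.3021, 0.2499]
tool_rot: [-0.0, 0.993, -0.119, 0.0]
contact_force: [0.9, -0.4, -0.1]
gripper_width: 0.998
```

```bash
cat >> h.py <<'E'
from scipy.spatial.transform import Rotation as Ro
def go(*targets, head=None):
    o=bot.get_obs();q=o['tool_rot'];M=Ro.from_quat([q[1],q[2],q[3],q[0]]).as_matrix();p=o['eef_pos']
    h=np.degrees(np.arctan2(M[1,0],M[0,0]))
    print('t',round(o['t'],2),'pos',p.round(4),'head',h.round(1),'down',M[:,2].round(3),'F',o['contact_force'].round(1),'w',round(o['gripper_width'],3))
    tilt=M.T@np.cross(M[:,2],[0,0,-1]); print(' tilt fix',tilt.round(4))
    for t in targets:
        print(' ->',t,'tool mm',(M.T@(np.array(t)-p)*1000).round(1))
    if head is not None: print(' turn wz',round(np.radians(-((head-h+90)%180-90)),3))
E
python3 - <<'E'
from h import *
go((.45,-.305,.082),head=-14)
shot('wrist','w1')
E
```

```text
t 1.65 pos [ 0.4504 -0.3021  0.2499] head -13.7 down [ 0.     0.001 -1.   ] F [ 0.9 -0.4 -0.1] w 0.998
 tilt fix [-0.0009  0.0001 -0.    ]
 -> (0.45, -0.305, 0.082) tool mm [  0.3   3.1 167.9]
 turn wz 0.006
```

View pics/w1.png

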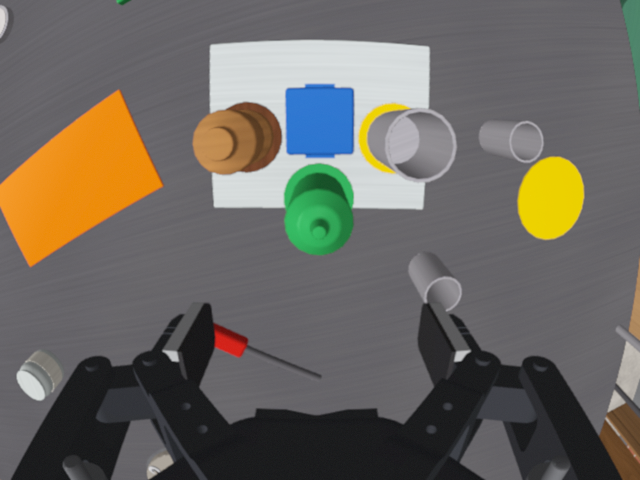

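The wrist view shows the bottle nozzle at (319,230), the mill knob at (220,143), the cup rim at (420,145) and the dish lid centred at (320,120). The dish is aligned with the tool. I'll turn these pixels into positions.

```bash
python3 - <<'E'
from h import *
c=load('w1')
for n,p,z in [('bottle',(319,230),.125),('mill',(220,143),.122),('cup',(420,145),.107),('lid',(320,120.5),.048),('trayTL',(210,44),.004),('trayTR',(429,45),.004)]: print(n,ray(c,p,z,True)[:2].round(4))
go((.45,-.305,.082))
E
```

```text
bottle [ 0.4533 -0.3045]
mill [ 0.5297 -0.2528]
cup [ 0.494  -0.3907]
lid [ 0.5268 -0.3237]
trayTL [ 0.6332 -0.2367]
trayTR [ 0.5809 -0.45  ]
t 1.7 pos [ 0.4524 -0.299   0.2499] head -13.5 down [ 0.001  0.002 -1.   ] F [ 1.3  2.5 -0.3] w 1.0
 tilt fix [-0.0027 -0.0005  0.    ]
 -> (0.45, -0.305, 0.082) tool mm [ -1.    6.9 167.9]
```

Emit:
drive_tool --series '[1, 0, 0, 20, 0, 0, 0, 1, 0, 0, 30, 0, 0, 0, 1, 0, 0, 20, 0, 0, 0, 1, 0, 0, 0, 0, 0, 0, 1, 0, 0, 0, 0, 0, 0]'

```text
t: 2.33
eef_pos: [0.4494, -0.3054, 0.1807]
tool_rot: [0.0, 0.993, -0.121, 0.0]
contact_force: [0.1, 0.1, 0.6]
gripper_width: 1.001
```

```bash
python3 - <<'E'
from h import *
go((.4515,-.3045,.082),head=-14)
E
```

```text
t 2.33 pos [ 0.4494 -0.3054  0.1807] head -13.9 down [ 0.001 -0.    -1.   ] F [0.1 0.1 0.6] w 1.001
 tilt fix [ 0.0003 -0.0009  0.    ]
 -> (0.4515, -0.3045, 0.082) tool mm [ 1.7 -1.4 98.7]
 turn wz 0.002
```

Emit:
drive_tool --series '[1, 2, -1, 20, 0, 0, 0, 1, 0, 0, 30, 0, 0, 0, 1, 0, 0, 30, 0, 0, 0, 1, 0, 0, 18, 0, 0, 0, 1, 0, 0, 0, 0, 0, 0, -0.2, 0, 0, 0, 0, 0, 0, -1, 0, 0, 0, 0, 0, 0, -1, 0, 0, 0, 0, 0, 0, -1, 0, 0, 0, 0, 0, 0, -1, 0, 0, 0, 0, 0, 0, -1, 0, 0, 0, 0, 0, 0, -1, 0, 0, 0, 0, 0, 0]' --force 40

```text
t: 3.82
eef_pos: [0.4522, -0.3049, 0.0835]
tool_rot: [0.0, 0.993, -0.121, 0.001]
contact_force: [-2.1, 0.5, 6.3]
gripper_width: 0.622
```

Emit:
drive_tool --series '[-1, 0, 0, -8, 0, 0, 0, -1, 0, 0, -20, 0, 0, 0, -1, 0, 0, -35, 0, 0, 0, -1, 0, 0, -40, 0, 0, 0, -1, 0, 0, -35, 0, 0, 0, -1, 0, 0, -18, 0, 0, 0, -1, 1, -15, 0, 0, 0, 0, -1, 1, -30, 0, 0, 0, 0, -1, 1, -40, 0, 0, 0, 0, -1, 1, -40, 0, 0, 0, 0, -1, 1, -40, 0, 0, 0, 0, -1, 0, -40, 0, 0, 0, 0]'

```text
t: 5.32
eef_pos: [0.5045, -0.1041, 0.2367]
tool_rot: [-0.0, 0.993, -0.12, -0.001]
contact_force: [1.4, 0.1, -2.8]
gripper_width: 0.621
```

Emit:
drive_tool --series '[-1, 0, -40, 0, 0, 0, 0, -1, 0, -40, 0, 0, 0, 0, -1, 0, -40, 0, 0, 0, 0, -1, 0, -35, 0, 0, 0, 0, -1, 0, -20, 0, 0, 0, 0, -1, 0, -7, 0, 0, 0, 0, -1, 0, 0, 0, 0, 0, 0, -1, 0, 0, 20, 0, 0, 0, -1, 0, 0, 30, 0, 0, 0, -1, 0, 0, 30, 0, 0, 0, -1, 0, 0, 20, 0, 0, 0, -1, 0, 0, 0, 0, 0, 0]'

```text
t: 6.82
eef_pos: [0.5476, 0.0679, 0.1366]
tool_rot: [0.001, 0.993, -0.122, -0.002]
contact_force: [-0.0, 0.0, -2.9]
gripper_width: 0.617
```

```bash
python3 - <<'E'
from h import *
go((.5506,.0698,.0815),head=-14)
shot('scene','s1')
E
```

```text
t 6.83 pos [0.5476 0.0679 0.1366] head -14.0 down [-0.004 -0.002 -1.   ] F [-0.   0.  -2.9] w 0.617
 tilt fix [0.0024 0.0031 0.    ]
 -> (0.5506, 0.0698, 0.0815) tool mm [ 2.6 -2.7 55.1]
 turn wz -0.0
```

View pics/s1.png

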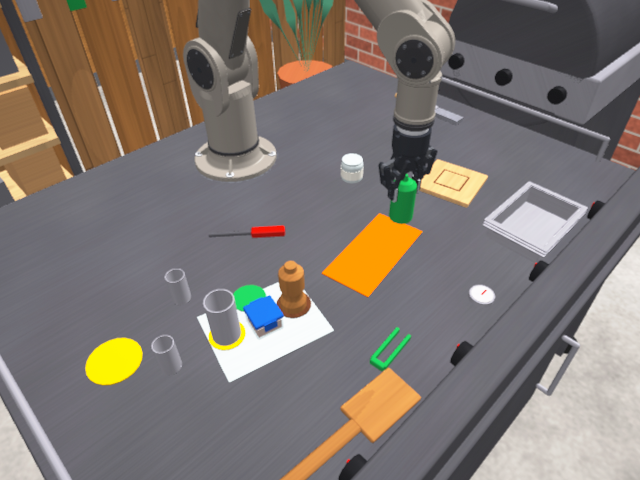

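The bottle (402,200) hangs upright over the far end of the mat and the rest is undisturbed. Now I'll lower and release it.

Emit:
drive_tool --series '[-1, 2, -2, 15, 0, 0, 0, -1, 0, 0, 15, 0, 0, 0, -1, 0, 0, 12, 0, 0, 0, -1, 0, 0, 8, 0, 0, 0, -1, 0, 0, 4, 0, 0, 0, -1, 0, 0, 1, 0, 0, 0, -1, 0, 0, 0, 0, 0, 0, -1, 0, 0, 0, 0, 0, 0]'

```text
t: 7.88
eef_pos: [0.5516, 0.0715, 0.0834]
tool_rot: [-0.0, 0.993, -0.121, 0.0]
contact_force: [0.2, 0.5, -2.7]
gripper_width: 0.622
```

Emit:
drive_tool --series '[-1, 0, 0, 2, 0, 0, 0, -1, 0, 0, 0, 0, 0, 0, -1, 0, 0, 0, 0, 0, 0]'

```text
t: 8.25
eef_pos: [0.5514, 0.0714, 0.081]
tool_rot: [-0.0, 0.993, -0.121, 0.0]
contact_force: [1.3, -0.8, -2.9]
gripper_width: 0.615
```

Emit:
drive_tool --series '[-1, 0, 0, 1, 0, 0, 0, -1, 0, 0, 1, 0, 0, 0, -1, 0, 0, 0, 0, 0, 0, -1, 0, 0, 0, 0, 0, 0]'

```text
t: 8.75
eef_pos: [0.5518, 0.0715, 0.0805]
tool_rot: [0.0, 0.993, -0.121, 0.0]
contact_force: [-3.4, -1.6, 11.0]
gripper_width: 0.618
```

Emit:
drive_tool --series '[0, 0, 0, 0, 0, 0, 0, 1, 0, 0, 0, 0, 0, 0, 1, 0, 0, 0, 0, 0, 0, 1, 0, 0, 0, 0, 0, 0, 1, 0, 0, -15, 0, 0, 0, 1, 0, 0, -35, 0, 0, 0, 1, 0, 0, -50, 0, 0, 0, 1, 0, 0, -40, 0, 0, 0, 1, 0, 0, -20, 0, 0, 0]'

```text
t: 9.88
eef_pos: [0.5524, 0.0717, 0.2428]
tool_rot: [-0.001, 0.993, -0.121, 0.002]
contact_force: [0.8, 0.4, -0.4]
gripper_width: 0.998
```

Emit:
drive_tool --series '[1, 4, 24, 0, 0, 0, 0, 1, 8, 45, 0, 0, 0, 0, 1, 8, 50, 0, 0, 0, 0, 1, 8, 50, 0, 0, 0, 0, 1, 8, 50, 0, 0, 0, 0, 1, 8, 45, 0, 0, 0, 0, 1, 8, 35, 0, 0, 0, 0, 1, 2, 20, 0, 0, 0, 0, 1, 0, 0, 20, 0, 0, 0, 1, 0, 0, 30, 0, 0, 0, 1, 0, 0, 0, 0, 0, 0, 1, 0, 0, 0, 0, 0, 0]'

```text
t: 11.38
eef_pos: [0.528, -0.2508, 0.1902]
tool_rot: [-0.0, 0.993, -0.12, 0.001]
contact_force: [0.2, -0.6, 0.0]
gripper_width: 1.0
```

```bash
python3 - <<'E'
from h import *
go((.528,-.251,.082),head=-14)
shot('wrist','w2')
E
```

```text
t 11.38 pos [ 0.528  -0.2508  0.1902] head -13.8 down [ 0.001 -0.    -1.   ] F [ 0.2 -0.6  0. ] w 1.0
 tilt fix [-0.0002 -0.0012  0.    ]
 -> (0.528, -0.251, 0.082) tool mm [-1.000e-01  2.000e-01  1.082e+02]
 turn wz 0.003
```

View pics/w2.png

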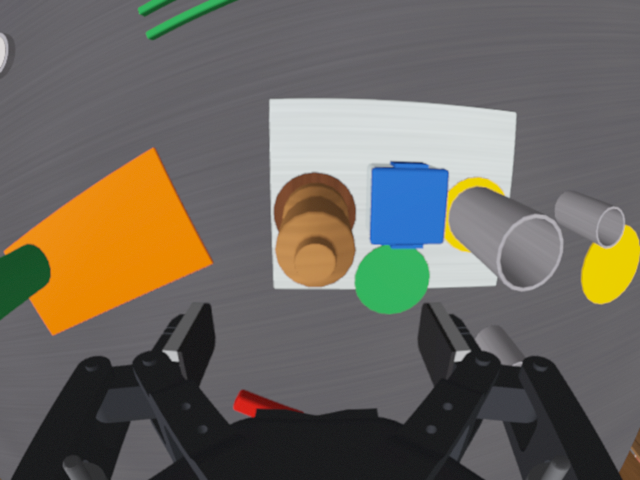

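The wrist view shows the mill knob at (316,256), centred between the fingers, the green coaster at (392,279) and the dish at (409,205). The bottle stands on the mat. I'll refine positions from these.

```bash
python3 - <<'E'
from h import *
c=load('w2')
im=cv2.imread('pics/w2_full.png');h=cv2.cvtColor(im,cv2.COLOR_BGR2HSV)
m=cv2.inRange(h,(50,120,80),(80,255,255));m[:240]=0;m[320:]=0;m[:,:340]=0
n=max(cv2.findContours(m,0,1)[0],key=cv2.contourArea)
print('green',[np.round(v,4) for v in cv2.minEnclosingCircle(np.array([ray(c,p[0],.007,True)[:2] for p in n],np.float32))])
for nm,p,z in [('knob',(316,256),.122),('cup',(530,252),.107),('lid',(409,205),.048)]: print(nm,ray(c,p,z,True)[:2].round(4))
E
```

```text
green [array([ 0.451 , -0.3044]), np.float64(0.0357)]
knob [ 0.5334 -0.2519]
cup [ 0.4947 -0.3909]
lid [ 0.5289 -0.3228]
```

Emit:
drive_tool --series '[1, 2, 0, 20, 0, 0, 0, 1, 0, 0, 30, 0, 0, 0, 1, 0, 0, 30, 0, 0, 0, 1, 0, 0, 20, 0, 0, 0, 1, 0, 0, 7, 0, 0, 0, -0.2, 0, 0, 0, 0, 0, 0, -1, 0, 0, 0, 0, 0, 0, -1, 0, 0, 0, 0, 0, 0, -1, 0, 0, 0, 0, 0, 0, -1, 0, 0, 0, 0, 0, 0, -1, 0, 0, 0, 0, 0, 0, -1, 0, 0, 0, 0, 0, 0]'

```text
t: 12.92
eef_pos: [0.5302, -0.2519, 0.0834]
tool_rot: [0.0, 0.993, -0.121, 0.001]
contact_force: [-1.3, 1.6, 5.6]
gripper_width: 0.572
```

Emit:
drive_tool --series '[-1, 0, 0, -8, 0, 0, 0, -1, 0, 0, -20, 0, 0, 0, -1, 0, 0, -35, 0, 0, 0, -1, 0, 0, -35, 0, 0, 0, -1, 0, 0, -30, 0, 0, 0, -1, 0, 0, -12, 0, 0, 0, -1, -5, -15, 0, 0, 0, 0, -1, -11, -35, 0, 0, 0, 0, -1, -13, -42, 0, 0, 0, 0, -1, -13, -42, 0, 0, 0, 0, -1, -13, -42, 0, 0, 0, 0, -1, -10, -33, 0, 0, 0, 0]'

```text
t: 14.42
eef_pos: [0.5144, -0.03, 0.2202]
tool_rot: [-0.0, 0.993, -0.12, -0.002]
contact_force: [0.2, -0.5, -2.4]
gripper_width: 0.573
```

Emit:
drive_tool --series '[-1, -5, -15, 0, 0, 0, 0, -1, 0, 0, 0, 0, 0, 0, -1, 0, 0, 20, 0, 0, 0, -1, 0, 0, 30, 0, 0, 0, -1, 0, 0, 35, 0, 0, 0, -1, 0, 0, 25, 0, 0, 0, -1, 0, 0, 15, 0, 0, 0, -1, 0, 0, 10, 0, 0, 0, -1, 0, 0, 4, 0, 0, 0, -1, 0, 0, 2, 0, 0, 0, -1, 0, 0, 1, 0, 0, 0, -1, 0, 0, 0, 0, 0, 0]'

```text
t: 15.92
eef_pos: [0.5154, -0.0174, 0.0805]
tool_rot: [-0.0, 0.993, -0.121, 0.001]
contact_force: [0.6, -0.1, -0.4]
gripper_width: 0.572
```

Emit:
drive_tool --series '[0, 0, 0, 0, 0, 0, 0, 1, 0, 0, 0, 0, 0, 0, 1, 0, 0, 0, 0, 0, 0, 1, 0, 0, 0, 0, 0, 0, 1, 0, 0, -15, 0, 0, 0, 1, 0, 0, -35, 0, 0, 0, 1, 0, 0, -50, 0, 0, 0, 1, 0, 0, -40, 0, 0, 0, 1, 0, 0, -20, 0, 0, 0, 1, 4, 22, 0, 0, 0, 0, 1, 8, 40, 0, 0, 0, 0, 1, 8, 46, 0, 0, 0, 0]'

```text
t: 17.42
eef_pos: [0.5086, -0.1276, 0.2413]
tool_rot: [-0.0, 0.993, -0.12, 0.001]
contact_force: [0.3, -1.0, -0.4]
gripper_width: 1.0
```

Emit:
drive_tool --series '[1, 9, 50, 0, 0, 0, 0, 1, 9, 50, 0, 0, 0, 0, 1, 9, 50, 0, 0, 0, 0, 1, 9, 48, 0, 0, 0, 0, 1, 9, 40, 0, 0, 0, 0, 1, 4, 22, 0, 0, 0, 0, 1, 0, 0, 20, 0, 0, 0, 1, 0, 0, 30, 0, 0, 0, 1, 0, 0, 0, 0, 0, 0, 1, 0, 0, 0, 0, 0, 0]'

```text
t: 18.68
eef_pos: [0.4944, -0.391, 0.1913]
tool_rot: [0.0, 0.993, -0.12, 0.001]
contact_force: [1.1, -0.5, 0.1]
gripper_width: 1.002
```

```bash
python3 - <<'E'
from h import *
go((.494,-.391,.082),head=-14)
shot('wrist','w3')
E
```

```text
t 18.68 pos [ 0.4944 -0.391   0.1913] head -13.8 down [ 0.001 -0.    -1.   ] F [ 1.1 -0.5  0.1] w 1.002
 tilt fix [ 0.0001 -0.0013  0.    ]
 -> (0.494, -0.391, 0.082) tool mm [-6.000e-01  1.000e-01  1.093e+02]
 turn wz 0.003
```

View pics/w3.png

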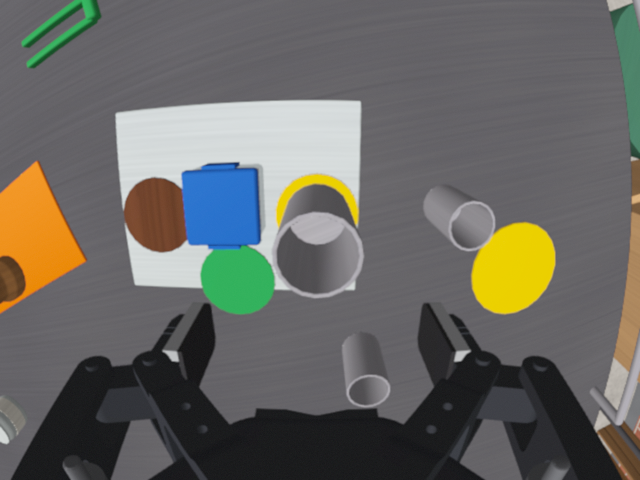

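The cup rim at (318,254) is centred between the fingers, and the small cups at (460,215) and (366,370) are clear of them. The brown coaster is visible at (160,214).

```bash
python3 - <<'E'
from h import *
c=load('w3')
for nm,p,z in [('cup',(318,254),.107),('brownL',(124,215),.007),('brownR0',(158,178),.007),('brownBot',(161,252),.007),('lid',(221,207),.048),('green',(238,280),.007)]: print(nm,ray(c,p,z,True)[:2].round(4))
E
```

```text
cup [ 0.4949 -0.3921]
brownL [ 0.5389 -0.215 ]
brownR0 [ 0.5617 -0.2622]
brownBot [ 0.4949 -0.2403]
lid [ 0.5276 -0.3247]
green [ 0.451  -0.3055]
```

Emit:
drive_tool --series '[1, 1, 0, 20, 0, 0, 0, 1, 0, 0, 30, 0, 0, 0, 1, 0, 0, 30, 0, 0, 0, 1, 0, 0, 20, 0, 0, 0, 1, 0, 0, 8, 0, 0, 0, -0.2, 0, 0, 0, 0, 0, 0, -1, 0, 0, 0, 0, 0, 0, -1, 0, 0, 0, 0, 0, 0, -1, 0, 0, 0, 0, 0, 0, -1, 0, 0, 0, 0, 0, 0, -1, 0, 0, 0, 0, 0, 0, -1, 0, 0, 0, 0, 0, 0]'

```text
t: 20.23
eef_pos: [0.4954, -0.3921, 0.0832]
tool_rot: [0.001, 0.993, -0.121, 0.001]
contact_force: [0.6, 0.1, 5.9]
gripper_width: 0.653
```

Emit:
drive_tool --series '[-1, 0, 0, -8, 0, 0, 0, -1, 0, 0, -20, 0, 0, 0, -1, 0, 0, -35, 0, 0, 0, -1, 0, 0, -35, 0, 0, 0, -1, 0, 0, -30, 0, 0, 0, -1, 0, 0, -12, 0, 0, 0, -1, 1, -15, 0, 0, 0, 0, -1, 1, -35, 0, 0, 0, 0, -1, 1, -42, 0, 0, 0, 0, -1, 1, -42, 0, 0, 0, 0, -1, 1, -42, 0, 0, 0, 0, -1, 1, -42, 0, 0, 0, 0]'

```text
t: 21.72
eef_pos: [0.5521, -0.1783, 0.2203]
tool_rot: [-0.0, 0.993, -0.12, -0.001]
contact_force: [0.6, 0.2, -1.3]
gripper_width: 0.655
```

Emit:
drive_tool --series '[-1, 1, -42, 0, 0, 0, 0, -1, 1, -37, 0, 0, 0, 0, -1, 0, -18, 0, 0, 0, 0, -1, 0, 0, 0, 0, 0, 0, -1, 0, 0, 20, 0, 0, 0, -1, 0, 0, 30, 0, 0, 0, -1, 0, 0, 35, 0, 0, 0, -1, 0, 0, 25, 0, 0, 0, -1, 0, 0, 15, 0, 0, 0, -1, 0, 0, 10, 0, 0, 0, -1, 0, 0, 4, 0, 0, 0, -1, 0, 0, 2, 0, 0, 0]'

```text
t: 23.22
eef_pos: [0.5784, -0.0878, 0.0815]
tool_rot: [0.0, 0.993, -0.121, 0.001]
contact_force: [0.1, -1.0, -1.8]
gripper_width: 0.654
```

Emit:
drive_tool --series '[-1, 0, 0, 1, 0, 0, 0, -1, 0, 0, 0, 0, 0, 0]'

```text
t: 23.48
eef_pos: [0.5783, -0.0876, 0.0804]
tool_rot: [-0.0, 0.993, -0.121, 0.0]
contact_force: [-0.7, 0.3, -1.8]
gripper_width: 0.655
```

Emit:
drive_tool --series '[-1, 0, 0, 1, 0, 0, 0, -1, 0, 0, 0, 0, 0, 0, 0, 0, 0, 0, 0, 0, 0, 1, 0, 0, 0, 0, 0, 0, 1, 0, 0, 0, 0, 0, 0, 1, 0, 0, 0, 0, 0, 0, 1, 0, 0, -15, 0, 0, 0, 1, 0, 0, -35, 0, 0, 0, 1, 0, 0, -40, 0, 0, 0, 1, 0, 0, -30, 0, 0, 0, 1, 0, 0, -15, 0, 0, 0, 1, 0, 20, 0, 0, 0, 0]'

```text
t: 24.98
eef_pos: [0.574, -0.106, 0.2151]
tool_rot: [-0.0, 0.993, -0.119, 0.001]
contact_force: [0.4, -0.0, -1.0]
gripper_width: 1.002
```

Emit:
drive_tool --series '[1, 1, 38, 0, 0, 0, 0, 1, 1, 45, 0, 0, 0, 0, 1, 1, 48, 0, 0, 0, 0, 1, 1, 45, 0, 0, 0, 0, 1, 1, 30, 0, 0, 0, 0, 1, 1, 15, 0, 0, 0, 0, 1, 0, 0, 20, 0, 0, 0, 1, 0, 0, 30, 0, 0, 0, 1, 0, 0, 0, 0, 0, 0, 1, 0, 0, 0, 0, 0, 0]'

```text
t: 26.22
eef_pos: [0.5263, -0.3229, 0.1645]
tool_rot: [0.0, 0.993, -0.121, 0.0]
contact_force: [-0.5, -0.7, 0.7]
gripper_width: 1.001
```

```bash
python3 - <<'E'
from h import *
go((.5265,-.3235,.032),head=-14)
shot('wrist','w4')
E
```

```text
t 26.23 pos [ 0.5263 -0.3229  0.1645] head -13.8 down [ 0. -0. -1.] F [-0.5 -0.7  0.7] w 1.001
 tilt fix [-0.     -0.0002 -0.    ]
 -> (0.5265, -0.3235, 0.032) tool mm [  0.3   0.5 132.5]
 turn wz 0.003
```

View pics/w4.png

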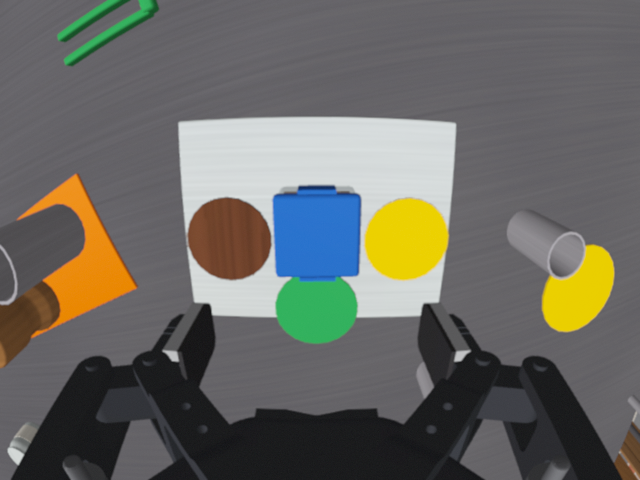

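All three items are off the tray. The dish lid is centred at (317,235), and the brown (230,238), yellow (406,239) and green (316,307) coasters are bare. I'll fit the coasters now for the later return.

```bash
python3 - <<'E'
from h import *
c=load('w4');im=cv2.imread('pics/w4_full.png')
def fit(box,col):
    x0,y0,x1,y1=box;s=im[y0:y1,x0:x1].astype(int);m=(np.abs(s-im[col[1],col[0]].astype(int)).sum(2)<110).astype(np.uint8)
    n=max(cv2.findContours(m,0,1)[0],key=cv2.contourArea)
    P=np.array([ray(c,(p[0][0]+x0,p[0][1]+y0),.007,True)[:2] for p in n],np.float32);return [np.round(v,4) for v in cv2.minEnclosingCircle(P)]
for n,b,k in [('brown',(180,190,274,288),(230,238)),('yellow',(360,190,455,288),(406,239)),('green',(265,270,370,350),(316,310))]: print(n,fit(b,k))
for p in [(274,195),(360,195),(274,276),(360,276),(317,235)]: print(ray(c,p,.048,True)[:2].round(4))
E
```

```text
brown [array([ 0.5294, -0.2496]), np.float64(0.0353)]
yellow [array([ 0.4937, -0.391 ]), np.float64(0.0356)]
green [array([ 0.4507, -0.3039]), np.float64(0.0363)]
[ 0.5625 -0.3028]
[ 0.5488 -0.3583]
[ 0.5061 -0.2868]
[ 0.4915 -0.3463]
[ 0.5286 -0.3239]
```

Emit:
drive_tool --series '[1, 0, 0, 20, 0, 0, 0, 1, 0, 0, 35, 0, 0, 0, 1, 0, 0, 35, 0, 0, 0, 1, 0, 0, 20, 0, 0, 0, 1, 0, 0, 0, 0, 0, 0]'

```text
t: 26.9
eef_pos: [0.5257, -0.3227, 0.0534]
tool_rot: [-0.0, 0.993, -0.121, -0.001]
contact_force: [-0.2, -0.2, 1.1]
gripper_width: 0.998
```

Emit:
drive_tool --series '[1, 2, 1, 15, 0, 0, 0, 1, 0, 0, 6, 0, 0, 0, 1, 0, 0, 0, 0, 0, 0, 0, 0, 0, 0, 0, 0, 0, -1, 0, 0, 0, 0, 0, 0, -1, 0, 0, 0, 0, 0, 0, -1, 0, 0, 0, 0, 0, 0, -1, 0, 0, 0, 0, 0, 0, -1, 0, 0, 0, 0, 0, 0, -1, 0, 0, 0, 0, 0, 0]' --force 35

```text
t: 28.15
eef_pos: [0.5281, -0.3247, 0.0336]
tool_rot: [0.0, 0.993, -0.121, 0.0]
contact_force: [-0.8, 0.4, 5.4]
gripper_width: 0.695
```

Emit:
drive_tool --series '[-1, 0, 0, -6, 0, 0, 0, -1, 0, 0, -18, 0, 0, 0, -1, 0, 0, -34, 0, 0, 0, -1, 0, 0, -40, 0, 0, 0, -1, 0, 0, -40, 0, 0, 0, -1, 0, 0, -32, 0, 0, 0, -1, 0, 0, -20, 0, 0, 0, -1, -4, -14, 0, 0, 0, 0, -1, -8, -28, 0, 0, 0, 0, -1, -11, -40, 0, 0, 0, 0, -1, -11, -40, 0, 0, 0, 0, -1, -11, -40, 0, 0, 0, 0]'

```text
t: 29.65
eef_pos: [0.5216, -0.1537, 0.2219]
tool_rot: [-0.0, 0.993, -0.12, -0.001]
contact_force: [-0.9, 1.2, -2.7]
gripper_width: 0.704
```

Emit:
drive_tool --series '[-1, -11, -40, 0, 0, 0, 0, -1, -11, -40, 0, 0, 0, 0, -1, -11, -40, 0, 0, 0, 0, -1, -11, -40, 0, 0, 0, 0, -1, -11, -40, 0, 0, 0, 0, -1, -11, -40, 0, 0, 0, 0, -1, -11, -40, 0, 0, 0, 0, -1, -11, -40, 0, 0, 0, 0, -1, -11, -40, 0, 0, 0, 0, -1, -11, -40, 0, 0, 0, 0, -1, -11, -40, 0, 0, 0, 0, -1, -4, -20, 0, 0, 0, 0]'

```text
t: 31.15
eef_pos: [0.5094, 0.3231, 0.222]
tool_rot: [0.0, 0.993, -0.119, -0.001]
contact_force: [0.5, -1.2, -2.8]
gripper_width: 0.695
```

Emit:
drive_tool --series '[-1, -1, -10, 0, 0, 0, 0, -1, 0, 0, 0, 0, 0, -0.06, -1, 0, 0, 0, 0, 0, -0.1, -1, 0, 0, 0, 0, 0, -0.1, -1, 0, 0, 0, 0, 0, -0.1, -1, 0, 0, 0, 0, 0, -0.07, -1, 0, 0, 0, 0, 0, -0.02, -1, 0, 0, 20, 0, 0, 0, -1, 0, 0, 35, 0, 0, 0, -1, 0, 0, 35, 0, 0, 0, -1, 0, 0, 20, 0, 0, 0, -1, 0, 0, 0, 0, 0, 0]'

```text
t: 32.65
eef_pos: [0.5127, 0.3291, 0.1117]
tool_rot: [0.001, 0.995, 0.103, -0.001]
contact_force: [0.7, 0.7, -3.0]
gripper_width: 0.697
```

```bash
python3 - <<'E'
from h import *
go((.514,.330,.0435),head=12)
shot('wrist','w5')
E
```

```text
t 32.65 pos [0.5127 0.3291 0.1117] head 11.9 down [-0.002 -0.002 -1.   ] F [ 0.7  0.7 -3. ] w 0.697
 tilt fix [0.0015 0.0027 0.    ]
 -> (0.514, 0.33, 0.0435) tool mm [ 1.6 -0.7 68.2]
 turn wz -0.003
```

View pics/w5.png

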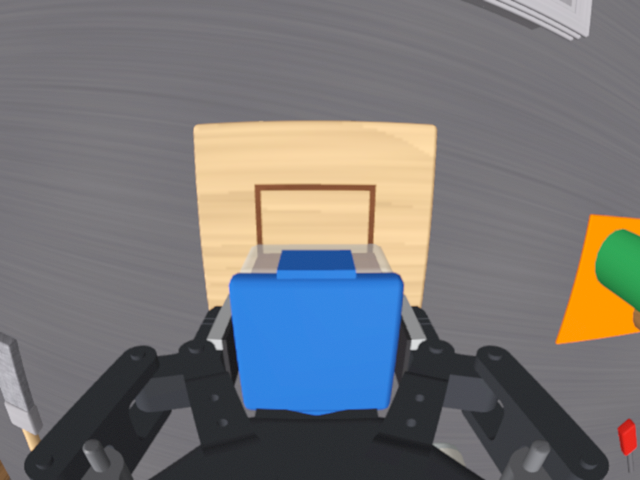

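The dish is held level and the board is square to the tool, with outline corners at (256,185) and (375,185) and board corners at (195,126) and (436,127). I'll work out the board centre from those.

```bash
python3 - <<'E'
from h import *
c=load('w5')
for a,b,L in [((256,185),(375,185),.037),((195,126),(436,127),.075)]:
    A,B=ray(c,a,.014,True)[:2],ray(c,b,.014,True)[:2];d=B-A;n=np.array([-d[1],d[0]])/np.linalg.norm(d)
    C=(A+B)/2-n*L
    print(np.linalg.norm(d).round(4),'head',np.degrees(np.arctan2(n[1],n[0])).round(2),'centre',C.round(4))
go((.514,.330,.0435))
E
```

```text
0.0727 head 11.84 centre [0.5159 0.33  ]
0.1471 head 11.6 centre [0.5153 0.3302]
t 32.7 pos [0.5135 0.3299 0.1131] head 11.9 down [-0. -0. -1.] F [ 0.7  0.8 -1.6] w 0.696
 tilt fix [0.0003 0.0003 0.    ]
 -> (0.514, 0.33, 0.0435) tool mm [ 0.5  0.  69.6]
```

Emit:
drive_tool --series '[-1, 2, 0, 20, 0, 0, 0, -1, 0, 0, 20, 0, 0, 0, -1, 0, 0, 13, 0, 0, 0, -1, 0, 0, 8, 0, 0, 0, -1, 0, 0, 4, 0, 0, 0, -1, 0, 0, 2, 0, 0, 0, -1, 0, 0, 0, 0, 0, 0, -1, 0, 0, 0, 0, 0, 0]'

```text
t: 33.7
eef_pos: [0.5155, 0.3307, 0.0464]
tool_rot: [-0.0, 0.995, 0.104, 0.0]
contact_force: [-0.2, -0.6, -2.9]
gripper_width: 0.695
```

Emit:
drive_tool --series '[-1, 0, 0, 1, 0, 0, 0, -1, 0, 0, 0, 0, 0, 0]'

```text
t: 33.95
eef_pos: [0.5153, 0.3305, 0.045]
tool_rot: [0.0, 0.995, 0.104, 0.0]
contact_force: [0.6, -0.1, -3.1]
gripper_width: 0.693
```

Emit:
drive_tool --series '[-1, 0, 0, 1, 0, 0, 0, -1, 0, 0, 0, 0, 0, 0]'

```text
t: 34.2
eef_pos: [0.5152, 0.3305, 0.0439]
tool_rot: [0.0, 0.995, 0.104, -0.0]
contact_force: [0.0, 0.2, -2.5]
gripper_width: 0.694
```

Emit:
drive_tool --series '[-1, 0, 0, 0.7, 0, 0, 0, -1, 0, 0, 0, 0, 0, 0]'

```text
t: 34.45
eef_pos: [0.5152, 0.3305, 0.0437]
tool_rot: [0.0, 0.995, 0.104, 0.0]
contact_force: [-2.0, -0.6, 2.1]
gripper_width: 0.694
```

Emit:
drive_tool --series '[0.6, 0, 0, 0, 0, 0, 0, 1, 0, 0, 0, 0, 0, 0, 1, 0, 0, 0, 0, 0, 0, 1, 0, 0, 0, 0, 0, 0, 1, 0, 0, -10, 0, 0, 0, 1, 0, 0, -25, 0, 0, 0, 1, 0, 0, -40, 0, 0, 0, 1, 0, 0, -45, 0, 0, 0, 1, 0, 0, -40, 0, 0, 0, 1, 0, 0, -20, 0, 0, 0, 1, 0, 0, 0, 0, 0, 0]'

```text
t: 35.83
eef_pos: [0.5161, 0.3312, 0.2257]
tool_rot: [-0.001, 0.995, 0.104, 0.002]
contact_force: [0.3, 0.4, -0.5]
gripper_width: 1.003
```

```bash
python3 - <<'E'
from h import *
go((.5515,.0715,.0805),head=-14)
shot('wrist','w6')
E
```

```text
t 35.83 pos [0.5161 0.3312 0.2257] head 11.9 down [ 0.004  0.002 -1.   ] F [ 0.3  0.4 -0.5] w 1.003
 tilt fix [-0.0016 -0.004   0.    ]
 -> (0.5515, 0.0715, 0.0805) tool mm [-19.5 261.7 144.7]
 turn wz 0.452
```

View pics/w6.png

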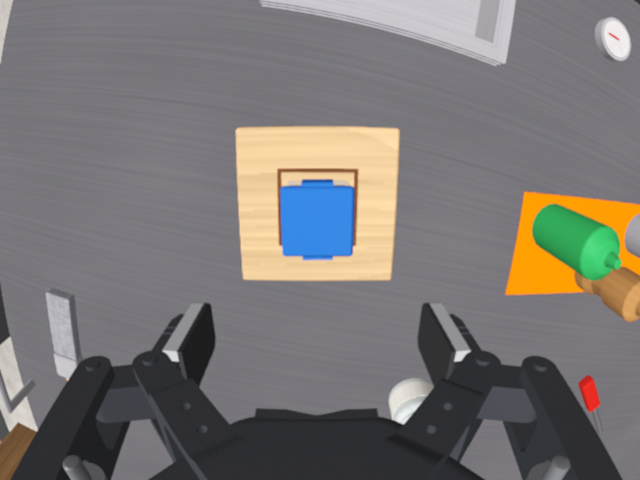

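The dish sits square on the board, with the lid centre at (317,220) and board corners at (236,128), (400,128), (243,280) and (391,280). I'll check how well it is centred, and move off to the bottle.

```bash
python3 - <<'E'
from h import *
c=load('w6')
print('lid',np.mean([ray(c,p,.058,True)[:2] for p in[(281,185),(353.5,185),(282.5,258),(352,258)]],0).round(4))
print('board',np.mean([ray(c,p,.014,True)[:2] for p in[(236,128),(400,128),(243,280),(391,280)]],0).round(4))
E
```

```text
lid [0.5139 0.3302]
board [0.5166 0.3304]
```

Emit:
drive_tool --series '[1, 0, 0, 0, 0, 0, 0.15, 1, 0, 0, 0, 0, 0, 0.15, 1, 0, 0, 0, 0, 0, 0.15, 1, 10, 24, 0, 0, 0, 0, 1, 18, 45, 0, 0, 0, 0, 1, 20, 50, 0, 0, 0, 0, 1, 20, 50, 0, 0, 0, 0, 1, 18, 45, 0, 0, 0, 0, 1, 10, 25, 0, 0, 0, 0, 1, 1, 3, 20, 0, 0, 0, 1, 0, 0, 20, 0, 0, 0, 1, 0, 0, 0, 0, 0, 0]' --force 40

```text
t: 37.38
eef_pos: [0.5494, 0.0718, 0.1807]
tool_rot: [0.001, 0.993, -0.121, -0.003]
contact_force: [-0.3, 0.4, -0.1]
gripper_width: 1.0
```

```bash
python3 - <<'E'
from h import *
go((.5515,.0715,.0805),head=-14)
E
```

```text
t 37.38 pos [0.5494 0.0718 0.1807] head -13.9 down [-0.005 -0.001 -1.   ] F [-0.3  0.4 -0.1] w 1.0
 tilt fix [ 0.0024  0.005  -0.    ]
 -> (0.5515, 0.0715, 0.0805) tool mm [  2.6  -0.5 100.2]
 turn wz 0.002
```

Emit:
drive_tool --series '[1, 1, 0, 20, 0, 0, 0, 1, 0, 0, 30, 0, 0, 0, 1, 0, 0, 30, 0, 0, 0, 1, 0, 0, 18, 0, 0, 0, 1, 0, 0, 0, 0, 0, 0, 0, 0, 0, 0, 0, 0, 0, -1, 0, 0, 0, 0, 0, 0, -1, 0, 0, 0, 0, 0, 0, -1, 0, 0, 0, 0, 0, 0, -1, 0, 0, 0, 0, 0, 0, -1, 0, 0, 0, 0, 0, 0, -1, 0, 0, 0, 0, 0, 0]'

```text
t: 38.88
eef_pos: [0.5533, 0.0721, 0.0868]
tool_rot: [-0.0, 0.993, -0.121, 0.001]
contact_force: [-1.4, -0.5, 6.0]
gripper_width: 0.616
```

Emit:
drive_tool --series '[-1, 0, 0, -8, 0, 0, 0, -1, 0, 0, -20, 0, 0, 0, -1, 0, 0, -35, 0, 0, 0, -1, 0, 0, -40, 0, 0, 0, -1, 0, 0, -37, 0, 0, 0, -1, 0, 0, -20, 0, 0, 0, -1, 0, 15, 0, 0, 0, 0, -1, -1, 30, 0, 0, 0, 0, -1, -1, 40, 0, 0, 0, 0, -1, -1, 40, 0, 0, 0, 0, -1, -1, 40, 0, 0, 0, 0, -1, -1, 40, 0, 0, 0, 0]'

```text
t: 40.38
eef_pos: [0.4961, -0.128, 0.2438]
tool_rot: [0.0, 0.993, -0.121, -0.001]
contact_force: [0.2, 0.2, -2.5]
gripper_width: 0.614
```

Emit:
drive_tool --series '[-1, -1, 40, 0, 0, 0, 0, -1, -1, 40, 0, 0, 0, 0, -1, 0, 40, 0, 0, 0, 0, -1, 0, 35, 0, 0, 0, 0, -1, 0, 20, 0, 0, 0, 0, -1, 0, 10, 0, 0, 0, 0, -1, 0, 0, 20, 0, 0, 0, -1, 0, 0, 35, 0, 0, 0, -1, 0, 0, 40, 0, 0, 0, -1, 0, 0, 25, 0, 0, 0, -1, 0, 0, 10, 0, 0, 0, -1, 0, 0, 0, 0, 0, 0]'

```text
t: 41.88
eef_pos: [0.4517, -0.3045, 0.1149]
tool_rot: [-0.0, 0.993, -0.121, -0.001]
contact_force: [-0.3, -0.0, -3.4]
gripper_width: 0.619
```

Emit:
drive_tool --series '[-1, 0, 0, 0, 0, 0, 0, -1, 0, 0, 0, 0, 0, 0]'

```text
t: 42.12
eef_pos: [0.4527, -0.3052, 0.1164]
tool_rot: [0.0, 0.993, -0.121, 0.001]
contact_force: [-0.1, -0.3, -2.1]
gripper_width: 0.618
```

```bash
python3 - <<'E'
from h import *
go((.4532,-.3049,.0898),head=-14)
shot('wrist','w7')
E
```

```text
t 42.12 pos [ 0.4527 -0.3052  0.1164] head -13.9 down [ 0.002 -0.001 -1.   ] F [-0.1 -0.3 -2.1] w 0.618
 tilt fix [ 0.0005 -0.002  -0.    ]
 -> (0.4532, -0.3049, 0.0898) tool mm [ 0.4 -0.5 26.6]
 turn wz 0.002
```

View pics/w7.png

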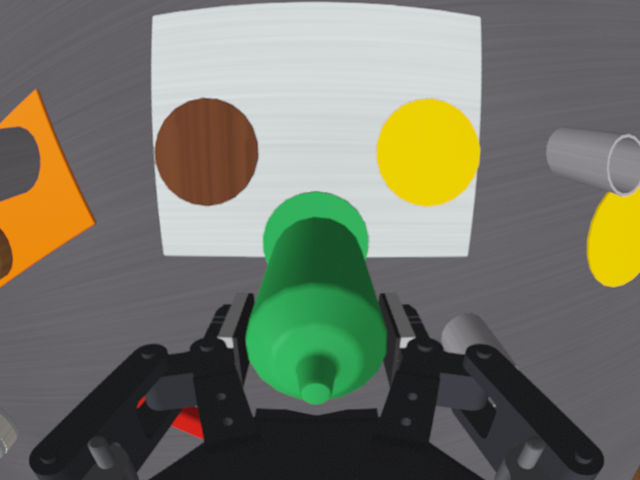

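The green coaster's front edge is at (316,192) and the bottle's lower front edge is at about (317,218), so it is laterally centred. I'll compare the centres along tool x.

```bash
python3 - <<'E'
from h import *
c=load('w7');u=np.array([.9707,-.2402])
print('bottle',(ray(c,(317,218),.0336,True)[:2]-.027*u).round(4),'coaster',(ray(c,(316,192),.007,True)[:2]-.036*u).round(4))
im=cv2.imread('pics/w7_full.png')
for n,b,k in [('brown',(145,85,270,220),(207,152)),('yellow',(365,85,490,220),(428,152))]:
    x0,y0,x1,y1=b;s=im[y0:y1,x0:x1].astype(int);m=(np.abs(s-im[k[1],k[0]].astype(int)).sum(2)<110).astype(np.uint8)
    P=np.array([ray(c,(p[0][0]+x0,p[0][1]+y0),.007,True)[:2] for p in max(cv2.findContours(m,0,1)[0],key=cv2.contourArea)],np.float32)
    print(n,[np.round(v,4) for v in cv2.minEnclosingCircle(P)])
E
```

```text
bottle [ 0.4492 -0.3047] coaster [ 0.4506 -0.3044]
brown [array([ 0.5295, -0.2493]), np.float64(0.0355)]
yellow [array([ 0.4939, -0.391 ]), np.float64(0.0356)]
```

Emit:
drive_tool --series '[-1, 1, 0, 8, 0, 0, 0, -1, 0, 0, 8, 0, 0, 0, -1, 0, 0, 5, 0, 0, 0, -1, 0, 0, 3, 0, 0, 0, -1, 0, 0, 1.5, 0, 0, 0, -1, 0, 0, 0, 0, 0, 0, -1, 0, 0, 0, 0, 0, 0]'

```text
t: 43.05
eef_pos: [0.4531, -0.3052, 0.0899]
tool_rot: [0.0, 0.993, -0.121, 0.0]
contact_force: [0.2, 0.3, -3.2]
gripper_width: 0.617
```

Emit:
drive_tool --series '[-1, 0, 0, 1, 0, 0, 0, -1, 0, 0, 0, 0, 0, 0]'

```text
t: 43.3
eef_pos: [0.4533, -0.3054, 0.0898]
tool_rot: [0.0, 0.993, -0.121, 0.0]
contact_force: [-1.3, 0.8, 6.9]
gripper_width: 0.62
```

Emit:
drive_tool --series '[0, 0, 0, 0, 0, 0, 0, 1, 0, 0, 0, 0, 0, 0, 1, 0, 0, 0, 0, 0, 0, 1, 0, 0, 0, 0, 0, 0, 1, 0, 0, -15, 0, 0, 0, 1, 0, 0, -35, 0, 0, 0, 1, 0, 0, -45, 0, 0, 0, 1, 0, 0, -35, 0, 0, 0, 1, 0, 0, -20, 0, 0, 0, 1, 0, -15, 0, 0, 0, 0, 1, -1, -35, 0, 0, 0, 0, 1, -1, -45, 0, 0, 0, 0]'

```text
t: 44.8
eef_pos: [0.4733, -0.2108, 0.238]
tool_rot: [-0.0, 0.993, -0.121, -0.001]
contact_force: [0.1, -0.2, 0.3]
gripper_width: 1.002
```

Emit:
drive_tool --series '[1, -2, -50, 0, 0, 0, 0, 1, -2, -50, 0, 0, 0, 0, 1, -1, -45, 0, 0, 0, 0, 1, -1, -35, 0, 0, 0, 0, 1, -1, -19, 0, 0, 0, 0, 1, 0, 0, 20, 0, 0, 0, 1, 0, 0, 30, 0, 0, 0, 1, 0, 0, 0, 0, 0, 0, 1, 0, 0, 0, 0, 0, 0]'

```text
t: 45.92
eef_pos: [0.5148, -0.017, 0.1892]
tool_rot: [-0.0, 0.993, -0.121, -0.0]
contact_force: [-0.2, 0.4, 0.7]
gripper_width: 1.008
```

```bash
python3 - <<'E'
from h import *
go((.5154,-.0174,.0805),head=-14)
shot('wrist','w8')
E
```

```text
t 45.92 pos [ 0.5148 -0.017   0.1892] head -13.8 down [-0.  0. -1.] F [-0.2  0.4  0.7] w 1.008
 tilt fix [-0.0002  0.0001 -0.    ]
 -> (0.5154, -0.0174, 0.0805) tool mm [  0.7   0.3 108.7]
 turn wz 0.003
```

View pics/w8.png

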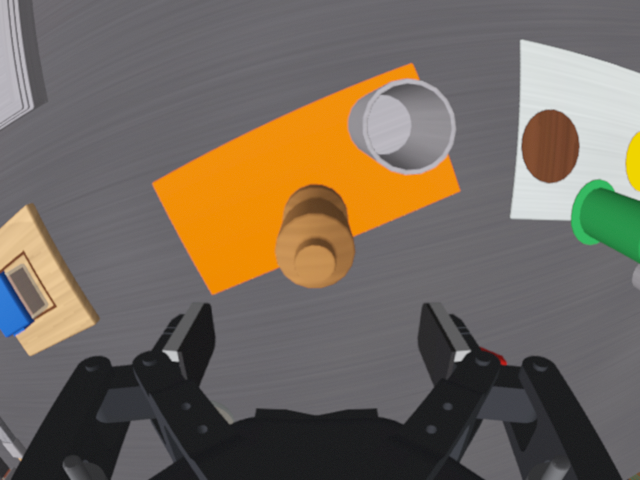

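The bottle stands on green, the mill knob at (316,258) is centred between the fingers, and the cup at (410,127) is clear. Picking the mill.

Emit:
drive_tool --series '[1, 0, 0, 20, 0, 0, 0, 1, 0, 0, 30, 0, 0, 0, 1, 0, 0, 30, 0, 0, 0, 1, 0, 0, 20, 0, 0, 0, 1, 0, 0, 7, 0, 0, 0, 0, 0, 0, 0, 0, 0, 0, -1, 0, 0, 0, 0, 0, 0, -1, 0, 0, 0, 0, 0, 0, -1, 0, 0, 0, 0, 0, 0, -1, 0, 0, 0, 0, 0, 0, -1, 0, 0, 0, 0, 0, 0, -1, 0, 0, 0, 0, 0, 0]'

```text
t: 47.48
eef_pos: [0.5157, -0.0174, 0.0831]
tool_rot: [-0.0, 0.993, -0.121, 0.001]
contact_force: [-0.1, 0.2, 6.5]
gripper_width: 0.575
```

Emit:
drive_tool --series '[-1, 0, 0, -8, 0, 0, 0, -1, 0, 0, -20, 0, 0, 0, -1, 0, 0, -35, 0, 0, 0, -1, 0, 0, -35, 0, 0, 0, -1, 0, 0, -30, 0, 0, 0, -1, 0, 0, -12, 0, 0, 0, -1, 5, 15, 0, 0, 0, 0, -1, 11, 35, 0, 0, 0, 0, -1, 13, 42, 0, 0, 0, 0, -1, 13, 42, 0, 0, 0, 0, -1, 13, 42, 0, 0, 0, 0, -1, 11, 31, 0, 0, 0, 0]'

```text
t: 48.98
eef_pos: [0.5273, -0.2378, 0.2197]
tool_rot: [0.0, 0.993, -0.122, -0.002]
contact_force: [0.4, 0.6, -1.7]
gripper_width: 0.57
```

Emit:
drive_tool --series '[-1, 5, 15, 0, 0, 0, 0, -1, 0, 0, 0, 0, 0, 0, -1, 0, 0, 20, 0, 0, 0, -1, 0, 0, 30, 0, 0, 0, -1, 0, 0, 35, 0, 0, 0, -1, 0, 0, 25, 0, 0, 0, -1, 0, 0, 0, 0, 0, 0, -1, 0, 0, 0, 0, 0, 0, -1, 0, 0, 0, 0, 0, 0]'

```text
t: 50.1
eef_pos: [0.5314, -0.25, 0.1132]
tool_rot: [0.0, 0.993, -0.121, 0.001]
contact_force: [0.7, -0.3, -1.4]
gripper_width: 0.575
```

```bash
python3 - <<'E'
from h import *
go((.5311,-.2499,.0861),head=-14)
c=shot('wrist','w9',(130,120,500,420),2)
E
```

```text
t 50.1 pos [ 0.5314 -0.25    0.1132] head -13.9 down [ 0.002 -0.001 -1.   ] F [ 0.7 -0.3 -1.4] w 0.575
 tilt fix [ 0.0001 -0.0024 -0.    ]
 -> (0.5311, -0.2499, 0.0861) tool mm [-0.4 -0.1 27.1]
 turn wz 0.003
```

View pics/w9.png

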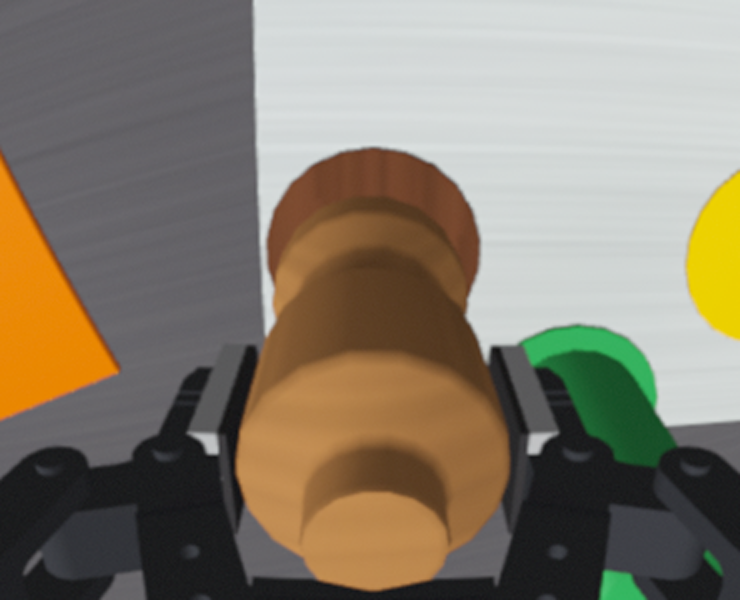

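The mill hangs upright over brown: the coaster's front edge is at crop (373,148) and the foot's front edge at about (371,196). Computing the offset.

```bash
python3 - <<'E'
from h import *
c=load('w9');u=np.array([.9707,-.2402]);F=lambda p:((p[0]+.5)/2-.5+130,(p[1]+.5)/2-.5+120)
print('coaster',(ray(c,F((373.5,148)),.007,True)[:2]-.036*u).round(4))
for z in(.034,.044): print('mill',z,(ray(c,F((371,196)),z,True)[:2]-.027*u).round(4))
E
```

```text
coaster [ 0.5288 -0.2494]
mill 0.034 [ 0.5293 -0.2488]
mill 0.044 [ 0.5319 -0.2494]
```

Emit:
drive_tool --series '[-1, 0, 0, 8, 0, 0, 0, -1, 0, 0, 8, 0, 0, 0, -1, 0, 0, 5, 0, 0, 0, -1, 0, 0, 3, 0, 0, 0, -1, 0, 0, 1, 0, 0, 0, -1, 0, 0, 0, 0, 0, 0, -1, 0, 0, 0, 0, 0, 0]'

```text
t: 51.02
eef_pos: [0.5306, -0.2501, 0.087]
tool_rot: [0.0, 0.993, -0.121, 0.0]
contact_force: [-0.8, 0.2, -1.7]
gripper_width: 0.568
```

Emit:
drive_tool --series '[-1, 0, 0, 1, 0, 0, 0, -1, 0, 0, 0.5, 0, 0, 0, -1, 0, 0, 0, 0, 0, 0]'

```text
t: 51.4
eef_pos: [0.5309, -0.2502, 0.0862]
tool_rot: [0.0, 0.993, -0.121, 0.001]
contact_force: [-2.0, 1.4, 5.9]
gripper_width: 0.572
```

Emit:
drive_tool --series '[0, 0, 0, 0, 0, 0, 0, 1, 0, 0, 0, 0, 0, 0, 1, 0, 0, 0, 0, 0, 0, 1, 0, 0, 0, 0, 0, 0, 1, 0, 0, -15, 0, 0, 0, 1, 0, 0, -35, 0, 0, 0, 1, 0, 0, -45, 0, 0, 0, 1, 0, 0, -35, 0, 0, 0, 1, 0, 0, -20, 0, 0, 0, 1, 1, -15, 0, 0, 0, 0, 1, 2, -35, 0, 0, 0, 0, 1, 2, -40, 0, 0, 0, 0]'

```text
t: 52.9
eef_pos: [0.5566, -0.1622, 0.2344]
tool_rot: [-0.0, 0.993, -0.121, -0.001]
contact_force: [1.0, -0.5, -0.5]
gripper_width: 1.0
```

Emit:
drive_tool --series '[1, 1, -40, 0, 0, 0, 0, 1, 1, -27, 0, 0, 0, 0, 1, 0, -12, 0, 0, 0, 0, 1, 0, 0, 20, 0, 0, 0, 1, 0, 0, 30, 0, 0, 0, 1, 0, 0, 0, 0, 0, 0, 1, 0, 0, 0, 0, 0, 0]'

```text
t: 53.78
eef_pos: [0.578, -0.088, 0.1859]
tool_rot: [0.0, 0.993, -0.121, 0.0]
contact_force: [-0.4, 0.1, 0.6]
gripper_width: 1.001
```

```bash
python3 - <<'E'
from h import *
go((.5783,-.0876,.0805),head=-14)
E
```

```text
t 53.77 pos [ 0.578  -0.088   0.1859] head -13.9 down [ 0. -0. -1.] F [-0.4  0.1  0.6] w 1.001
 tilt fix [ 0.0001 -0.0005 -0.    ]
 -> (0.5783, -0.0876, 0.0805) tool mm [ 1.000e-01 -5.000e-01  1.054e+02]
 turn wz 0.002
```

Emit:
drive_tool --series '[1, 0, 0, 20, 0, 0, 0, 1, 0, 0, 30, 0, 0, 0, 1, 0, 0, 30, 0, 0, 0, 1, 0, 0, 18, 0, 0, 0, 1, 0, 0, 6, 0, 0, 0, 0, 0, 0, 0, 0, 0, 0, -1, 0, 0, 0, 0, 0, 0, -1, 0, 0, 0, 0, 0, 0, -1, 0, 0, 0, 0, 0, 0, -1, 0, 0, 0, 0, 0, 0, -1, 0, 0, 0, 0, 0, 0, -1, 0, 0, 0, 0, 0, 0]'

```text
t: 55.28
eef_pos: [0.5789, -0.0877, 0.0826]
tool_rot: [-0.0, 0.993, -0.121, 0.001]
contact_force: [-0.6, 1.3, 6.5]
gripper_width: 0.65
```

Emit:
drive_tool --series '[-1, 0, 0, -8, 0, 0, 0, -1, 0, 0, -20, 0, 0, 0, -1, 0, 0, -35, 0, 0, 0, -1, 0, 0, -40, 0, 0, 0, -1, 0, 0, -40, 0, 0, 0, -1, 0, 0, -27, 0, 0, 0, -1, 0, 15, 0, 0, 0, 0, -1, -1, 35, 0, 0, 0, 0, -1, -1, 42, 0, 0, 0, 0, -1, -1, 42, 0, 0, 0, 0, -1, -1, 42, 0, 0, 0, 0, -1, -1, 42, 0, 0, 0, 0]'

```text
t: 56.78
eef_pos: [0.5185, -0.3, 0.2495]
tool_rot: [-0.0, 0.993, -0.121, -0.001]
contact_force: [1.4, -1.6, -0.8]
gripper_width: 0.651
```

Emit:
drive_tool --series '[-1, -1, 42, 0, 0, 0, 0, -1, -1, 36, 0, 0, 0, 0, -1, 0, 18, 0, 0, 0, 0, -1, 0, 0, 0, 0, 0, 0, -1, 0, 0, 20, 0, 0, 0, -1, 0, 0, 40, 0, 0, 0, -1, 0, 0, 40, 0, 0, 0, -1, 0, 0, 25, 0, 0, 0, -1, 0, 0, 15, 0, 0, 0, -1, 0, 0, 0, 0, 0, 0, -1, 0, 0, 0, 0, 0, 0]'

```text
t: 58.15
eef_pos: [0.4966, -0.3909, 0.1125]
tool_rot: [0.0, 0.993, -0.121, 0.001]
contact_force: [-0.2, -0.0, -1.4]
gripper_width: 0.653
```

```bash
python3 - <<'E'
from h import *
go((.4961,-.3916,.0856),head=-14)
shot('wrist','w10',(130,120,500,420),2)
E
```

```text
t 58.15 pos [ 0.4966 -0.3909  0.1125] head -13.9 down [ 0.002 -0.001 -1.   ] F [-0.2 -0.  -1.4] w 0.653
 tilt fix [ 0.0004 -0.0019  0.    ]
 -> (0.4961, -0.3916, 0.0856) tool mm [-0.4  0.8 26.9]
 turn wz 0.003
```

View pics/w10.png

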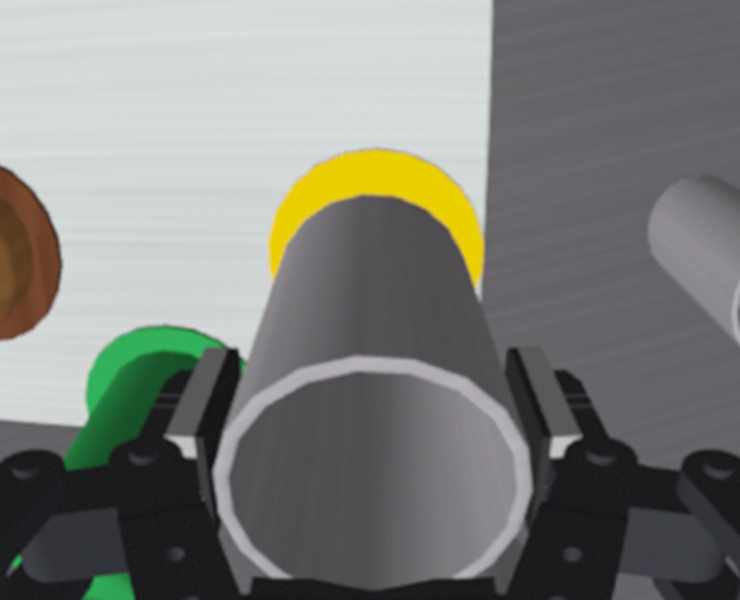

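The cup's lower front edge is at crop (374,195) and the yellow coaster's front edge at (377,149). Computing the offset.

```bash
python3 - <<'E'
from h import *
c=load('w10');u=np.array([.9707,-.2402]);v=np.array([-.2402,-.9707]);F=lambda p:((p[0]+.5)/2-.5+130,(p[1]+.5)/2-.5+120)
a=ray(c,F((377,149)),.007,True)[:2]-.036*u;b=ray(c,F((374,195)),.034,True)[:2]-.028*u
print('coaster',a.round(4),'cup',b.round(4),'tool dx,dy mm',((a-b)@u*1000).round(1),((a-b)@v*1000).round(1))
E
```

```text
coaster [ 0.4935 -0.3913] cup [ 0.4938 -0.3904] tool dx,dy mm -0.1 1.0
```

Emit:
drive_tool --series '[-1, 0, 1, 8, 0, 0, 0, -1, 0, 0, 8, 0, 0, 0, -1, 0, 0, 5, 0, 0, 0, -1, 0, 0, 3, 0, 0, 0, -1, 0, 0, 1, 0, 0, 0, -1, 0, 0, 0, 0, 0, 0, -1, 0, 0, 1, 0, 0, 0, -1, 0, 0, 0, 0, 0, 0]'

```text
t: 59.2
eef_pos: [0.4956, -0.392, 0.0857]
tool_rot: [0.0, 0.993, -0.121, 0.0]
contact_force: [0.1, 0.3, 1.3]
gripper_width: 0.653
```

Emit:
drive_tool --series '[0, 0, 0, 0, 0, 0, 0, 1, 0, 0, 0, 0, 0, 0, 1, 0, 0, 0, 0, 0, 0, 1, 0, 0, 0, 0, 0, 0, 1, 0, 0, -15, 0, 0, 0, 1, 0, 0, -35, 0, 0, 0, 1, 0, 0, -45, 0, 0, 0, 1, 0, 0, -45, 0, 0, 0, 1, 0, 0, -35, 0, 0, 0, 1, -15, -15, -20, 0, 0, 0, 1, -20, -20, 0, 0, 0, 0, 1, -20, -20, 0, 0, 0, 0]'

```text
t: 60.7
eef_pos: [0.4549, -0.3247, 0.2818]
tool_rot: [0.0, 0.993, -0.121, 0.001]
contact_force: [0.5, -0.8, 0.8]
gripper_width: 1.002
```

Emit:
drive_tool --series '[1, -10, -10, 0, 0, 0, 0, 1, 0, 0, 0, 0, 0, 0, 1, 0, 0, 0, 0, 0, 0, 1, 0, 0, 0, 0, 0, 0]'

```text
t: 61.2
eef_pos: [0.4482, -0.3139, 0.2802]
tool_rot: [0.0, 0.993, -0.121, -0.0]
contact_force: [0.8, 0.4, 0.0]
gripper_width: 1.0
```

```bash
python3 - <<'E'
from h import *
go()
w=shot('wrist','w11')["pixels"];s=shot('scene','s2')["pixels"]
a=cv2.resize(w[0:300,120:520],(800,600))[:, :]
out=np.zeros((600,800,3),np.uint8)
out[:300,:400]=w[0:300,120:520]; out[:300,400:]=s[130:430,120:520]
t=shot('top','t2')["pixels"]; out[300:,:400]=cv2.resize(t[175:275,350:483],(400,300)); out[300:,400:]=cv2.resize(t[190:280,135:255],(400,300))
cv2.imwrite('pics/fin.png',out)
E
```

```text
t 61.2 pos [ 0.4482 -0.3139  0.2802] head -13.9 down [-0. -0. -1.] F [0.8 0.4 0. ] w 1.0
 tilt fix [0.0002 0.     0.    ]
```

View pics/fin.png

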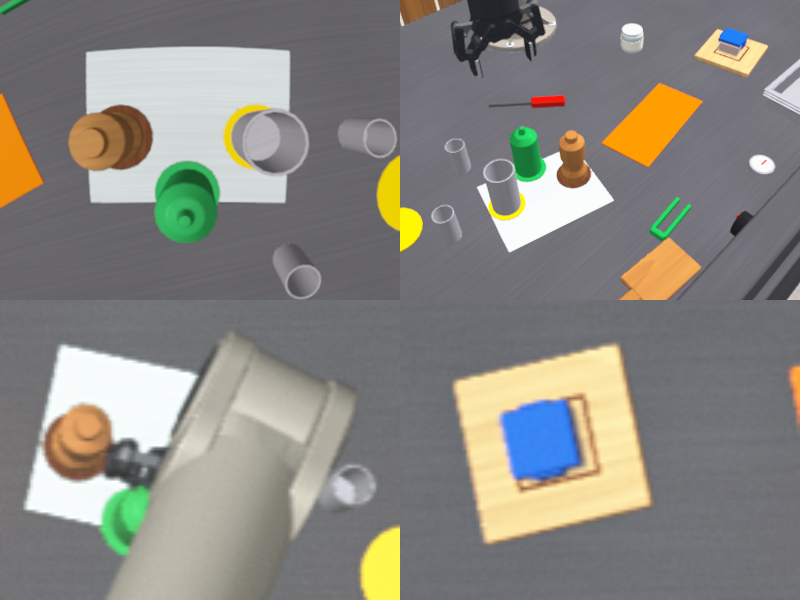

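All three stand upright on their coasters, and the dish is on the board. The lid looks shifted in the top view, which should be parallax, so I'll check it numerically.

```bash
python3 - <<'E'
from h import *
c=load('t2');F=lambda p:((p[0]-400+.5)*.3-.5+135,(p[1]-300+.5)*.3-.5+190)
print('lid',ray(c,F((541,440)),.058)[:2].round(4),'board',np.mean([ray(c,F(p),.014)[:2] for p in[(454,381),(619,345),(651,505),(487,543)]],0).round(4))
w=load('w11')
for n,p,z in[('bottle',(120+186,219),.125),('mill',(120+90,145),.122),('cup',(120+276,142),.107)]: print(n,ray(w,p,z,True)[:2].round(4))
E
```

```text
lid [0.5101 0.3279] board [0.5137 0.3294]
bottle [ 0.4533 -0.3069]
mill [ 0.5287 -0.2488]
cup [ 0.4941 -0.3915]
```

```bash
python3 - <<'E'
from h import *
print(bot.hand_in())
E
```

```text
the job is handed in; nothing more can be done
None
```

The job is done and handed in at about 61 s of the 141 s limit. I stood the bottle, mill and cup on the orange mat, then set the glass dish down on the serving board, square to its outline. After that I put the bottle back on green, the mill on brown and the cup on the 72 mm yellow coaster.

The last pictures show all four upright, with the gripper well clear. Measured against the coaster and board centres:

| Item | Offset from centre |
|---|---|
| Mill | about 1 mm |
| Cup | about 1 mm |
| Bottle | under 2 mm by gripper position; the final nozzle reading gave about 3.7 mm |
| Dish | 2.7 mm by the wrist camera, 3.9 mm by the top camera, on the robot's side of centre |

- **Bottle:** The nozzle read about 2.5 mm high in x even before I moved anything, so I put most of its offset down to calibration.
- **Dish:** The top camera also read the lid about 3.5 mm low in x at the start, so the true offset is probably 2–3 mm. I left it there rather than disturb it.

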